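# Clamp the tube blocks on the block shaker

### The job

Load the shaker: flip the red cam lever of its clamp open, and only then turn the adjusting nut until its red-tipped wing points straight up; swing both flaps of the cardboard carton well out past upright, and stand every tube block from the carton upright in the open clamp channel, side by side, its long side running from the clamp bar to the fence. Once all blocks are in and the nut is set, flip the lever fully closed so that the clamp grips every block; leave the flaps folded out and do not disturb the other things on the bench.

Things in the scene. Friction and masses are not known exactly. Their poses are not given: they have to be found in the camera images.
- shaker: White block shaker, fixed, 260 (x) x 300 (y) mm, platform 75 mm above the bench; origin: centre of its underside. Own x: from clamp bar to fence. Fence: inner face at x = +42 mm, 12 mm thick, 36 mm above the platform, y = -135 to 135. Blocks stand between pad and fence, centres at y = -85 to +115 mm (say +85, +15, -55, parted by white lines); skewer crosses at y = -115 mm.
- clamp_pad: Black rubber pad on the clamp bar (36 mm high), facing the fence. Face at the shaker's x = -39 mm with the lever closed (channel 81 mm, too narrow for a block), -53 mm fully open (95 mm). Sprung, 5 N per mm: 84 mm blocks squeeze it 3 mm on closing and are pushed against the fence. Its origin is not on the pad: it lies at the shaker's origin when closed and empty, and moves with the pad.
- cam_lever (a joint): Red cam lever, swings level about an upright pivot at the skewer's end nearer the robot. 0 = closed (along the bar, pointing to the shaker's +y), 1.6 rad = fully open (pointing to the shaker's -x), both hard stops; grows anticlockwise from above. Stays where left; about 3 to 5 N at the grip. Open: above 1.4; closed: below 0.10.
- lever_grip (a point): Top of the upright round red post at the lever's end: 18 mm diameter, 80 mm from the pivot, top 143 mm above the bench. The bar beside it reaches 111 mm: grip or push the upper 30 mm.
- lever_pivot (a point): Pivot of the cam lever, 99 mm above the bench, at the shaker's x = -95, y = -115 mm.
- adjust_nut (a joint): Brass wing nut on the skewer behind the fence; one wing, 53 mm from axis to red tip, 14 mm wide along the axis, 10 mm thick. Turns about the shaker's x. 0 = straight up, at the black mark on the fence: wanted (within 0.18 rad); positive leans outwards to the shaker's -y. Starts at 0.5 to 0.95; tighten by swinging it up towards +y (past 0 is possible). Stays where left; 1 to 2 N at the tip.
- nut_tip (a point): Middle of the end of the wing, 53 mm from the nut's axis.
- nut_axis (a point): Centre of the nut on its axis, 99 mm above the bench, at the shaker's x = +80 (26 mm behind the fence's outer face), y = -115 mm.
- carton: Brown cardboard carton, fixed, 140 (x) x 310 (y) x 80 (high) mm, walls and floor 5 mm, open on top but for two flaps; origin at the centre of its underside; may be turned a little.
- flap_front (a joint): Flap hinged on the carton's -x (robot side) rim, 55 mm long, 304 mm wide, 4 mm thick. 0 = lying flat inwards over the contents, 1.57 = upright, 2.4 = folded fully out (stop). Starts 0.6 to 1.0 rad. Light, stays where left. Open means above 1.65.
- flap_front_hinge (a point): Middle of the front flap's hinge line, on the rim 80 mm above the bench.
- flap_back (a joint): The same flap on the carton's +x rim, opening away from the robot; the same values.
- flap_back_hinge (a point): Middle of the back flap's hinge line, on the rim 80 mm above the bench.
- block0: Aluminium tube block, yellow and white tube caps, 84 (x) x 50 (y) x 38 mm, about 0.35 kg, with a blue upright handle in its middle, 30 (x) x 16 (y) mm, from 38 to 72 mm height; caps (to 45 mm) stand beyond 17 mm either side in x. Origin: centre of its underside, z up. Starts upright in the carton, long side along the carton's x, about 70 mm from the next. Two or three blocks are present.
- block1: Aluminium tube block, orange and yellow tube caps, 84 (x) x 50 (y) x 38 mm, about 0.35 kg, with a blue upright handle in its middle, 30 (x) x 16 (y) mm, from 38 to 72 mm height; caps (to 45 mm) stand beyond 17 mm either side in x. Origin: centre of its underside, z up. Starts upright in the carton, long side along the carton's x, about 70 mm from the next. Two or three blocks are present.
- block2: Aluminium tube block, white and orange tube caps, 84 (x) x 50 (y) x 38 mm, about 0.35 kg, with a blue upright handle in its middle, 30 (x) x 16 (y) mm, from 38 to 72 mm height; caps (to 45 mm) stand beyond 17 mm either side in x. Origin: centre of its underside, z up. Starts upright in the carton, long side along the carton's x, about 70 mm from the next. Two or three blocks are present.
- amber_bottle: Bystander, loose: amber glass bottle with white cap, 60 mm diameter, 140 mm tall; origin at the centre of its underside. Leave it where it is.
- beaker: Bystander, loose: glass beaker, 80 mm diameter, 90 mm tall; origin at the centre of its underside. Leave it where it is.
- tip_box: Bystander, loose: blue box with clear lid, 80 x 120 x 68 mm; origin at the centre of its underside. Leave it where it is.
- marker: Bystander, loose: white marker with black cap lying down, 140 mm long, 14 mm thick; origin at the centre of its underside. Leave it where it is.
- white_jar: Bystander, loose: white jar, 70 mm diameter, 75 mm tall; origin at the centre of its underside. Leave it where it is.
- small_jar: Bystander, loose: small white jar with orange cap, 44 mm diameter, 55 mm tall; origin at the centre of its underside. Leave it where it is.

How it is judged:
By the outcome, as a careful person would: the job done as asked, in the order asked, and still so for the second after the job is handed in, with the robot touching nothing.
Of block0, block1, block2 only 2 to 3 are there at a start; the rules pass over those that are not, and their reading is None.
At some moment in a run one of block0, block1, block2 may be knocked a few centimetres aside while the robot is not near it.
Once in a run the grip may slacken for a moment while it holds something.
It also fails if it takes over 208 s, if anything falls off the work surface, if the arm or the gripper's body presses on something with over 40 N, if the wrist force passes 120 N, or if a joint passes its speed limit or range.

### The arm

A 6-joint arm with a two-finger parallel gripper is mounted at the origin on the work surface. World frame = base frame: x ahead of the robot, y to its left, z up, the work surface at z = 0. Lengths are in mm, angles in rad, forces in N, time in s.
With the tool pointing down it reaches from about 150 to 775 mm from the base axis. Payload 6.1 kg.
Tool frame: the origin (TCP) lies midway between the tips of the shut fingers; the grasp point (between the pads) lies 19 mm behind it (bot.grip_depth is the distance from the TCP to the grasp point, in mm); x points along the fingers, z is the direction in which the jaws open and shut, and the axes are right-handed (so a half turn about x gives the same grasp; the last joint's range is limited). The gripper opens to 85 mm and grips with 20 to 120 N. Pads are 22 mm wide; open, the fingers measure 114 mm over their backs; the gripper's body (76 mm by 85 mm) begins 54 mm behind the grasp point. The pads swing forward as they close: fully open they stand 13 mm farther back than shut.
Start: joints at [-1.137, 0.126, -0.04, 1.405, 0, 1.571], TCP at [220.661, -476.358, 231.295] pointing down, gripper open.
Joint ranges: [-2.72, 2.72], [-0.95, 1.95], [-1.27, 1.35], [-1.78, 2.02], [-1.46, 1.47], [-3.14, 3.14]. Speed limits (rad/s): [2.39, 2.39, 3.01, 3.14, 3.14, 3.14].

### API

Orientations are given as a rotation vector (axis times angle).
In Python, from rig import bot gives the robot as it stands. Calls block until the motion is done:
- bot.move_to(position, orientation): joint-space move of the TCP to a pose.
- bot.movel(position, frame=None, max_speed=150, force_limit=None): straight line of the TCP; frame=None keeps the orientation; max_speed is the mean speed in mm/s. With force_limit (N) it stops when the force on the tool has changed by that much, and returns True; else False.
- bot.goto_joints(angles): joint-space move.
- bot.move_gripper(opening, newtons=None): opening from 0.0 (shut) to 1.0 (fully open); newtons is the grip in N (None keeps the last); returns when the fingers have stopped.
- bot.sleep(seconds).
- bot.ik(position, orientation): joint angles nearest the present ones, or None.
- bot.sense(): the state.
- bot.read_camera(name): name is "side" or "top" or "wrist"; returns a dict with "frame" (384x512x3 uint8, red, green, blue), "range_z" (384x512 float32, mm along the optical axis (not along the pixel's ray), 0 where there is no reading), "fx", "fy", "cx", "cy" (pixels), "k1" (the pictures are not rectified: a ray, as slopes to the right and down, at radius r is drawn at 1 + k1 r^2 times it, then the intrinsics apply), "T" (4x4, takes a point from camera to world coordinates); the wrist camera has in their place "tool_from_camera" (4x4, takes a point from camera to tool coordinates, whose origin is the TCP and whose axes are the tool frame's). Camera axes: x right, y down, z forward; pixel columns grow to the right and rows downward; lengths in mm; the calibration is good to about 2 mm. A picture is of the moment at which its call begins: read the wrist's pose just before it.
A pose or a line that the arm cannot do raises bot.Unreachable and nothing moves.
- bot.job_done(): hands the job in, once; it reports no verdict.
The state is a dict: "time": time; "q": joint angles; "joint_vel": joint speeds; "effort": joint torques, N m; "eef_pos": TCP position; "tcp_rot": TCP orientation; "force": force on the tool from outside, world axes, zero at the start; "torque": the same for the moment, N m; "opening": opening from 0.0 (shut) to 1.0 (fully open).
Only numpy, scipy, OpenCV 4.12 (cv2) and the standard library are available. Lean on these libraries where they do the work, as an engineer would, in place of code of your own. Each camera call takes 0.05 s, during which the arm holds its last target.

## Working session

There is one attempt and no reset: what is moved stays moved. The work goes in short steps, each a Python script; the robot and the scene stay as the last script left them, time stands still between calls to the robot, and variables do not carry over. Pictures are saved under pics/ and viewed, and the job is handed in when it is done.

```bash
ls; mkdir -p pics; cat > h.py <<'E'
import numpy as np, cv2
from rig import bot
def save(name,cam):
    c=bot.read_camera(cam); cv2.imwrite(f'pics/{name}.png',cv2.cvtColor(c['frame'],cv2.COLOR_RGB2BGR)); np.savez(f'pics/{name}.npz',**{k:v for k,v in c.items()}); return c
def rays(c,uv):
    uv=np.asarray(uv,float).reshape(-1,1,2)
    K=np.array([[c['fx'],0,c['cx']],[0,c['fy'],c['cy']],[0,0,1]],float)
    p=cv2.undistortPoints(uv,K,np.array([float(c['k1']),0,0,0,0]),).reshape(-1,2)
    return np.c_[p,np.ones(len(p))]
def on_plane(c,uv,z,T=None):
    T=c['T'] if T is None else T
    d=rays(c,uv)@T[:3,:3].T; o=T[:3,3]
    return o+d*((z-o[2])/d[:,2])[:,None]
def pts(c,uv,T=None):
    T=c['T'] if T is None else T
    uv=np.asarray(uv,int).reshape(-1,2); z=c['range_z'][uv[:,1],uv[:,0]]
    return (rays(c,uv)*z[:,None])@T[:3,:3].T+T[:3,3]
def cloud(c,T=None):
    H,W=c['range_z'].shape; u,v=np.meshgrid(np.arange(W),np.arange(H))
    return pts(c,np.c_[u.ravel(),v.ravel()],T).reshape(H,W,3)
def proj(c,P,T=None):
    T=c['T'] if T is None else T
    Ti=np.linalg.inv(T); p=np.atleast_2d(P)@Ti[:3,:3].T+Ti[:3,3]
    s=p[:,:2]/p[:,2:]; s=s*(1+c['k1']*(s**2).sum(1))[:,None]
    return s*[c['fx'],c['fy']]+[c['cx'],c['cy']]
def load(n): return dict(np.load(f'pics/{n}.npz'))
E
python3 - <<'E'
from h import *
for n in('top','side','wrist'):
    c=save(n+'0',n); print(n,[(k,np.round(v,3).tolist()) for k,v in c.items() if k not in('frame','range_z')], (c['range_z']>0).mean())
print(bot.sense())
E
```

```text
pics
top [('fx', 397.429), ('fy', 397.429), ('cx', 257.149), ('cy', 186.618), ('k1', -0.049), ('T', [[-0.016, -0.989, 0.149, 456.889], [-1.0, 0.013, -0.021, -50.925], [0.019, -0.15, -0.989, 1145.312], [0.0, 0.0, 0.0, 1.0]])] 0.9961446126302084
side [('fx', 477.07), ('fy', 477.07), ('cx', 255.791), ('cy', 193.786), ('k1', -0.132), ('T', [[0.937, -0.217, 0.274, 223.281], [-0.349, -0.623, 0.7, -1031.045], [0.019, -0.751, -0.66, 1019.953], [0.0, 0.0, 0.0, 1.0]])] 0.995849609375
wrist [('fx', 303.532), ('fy', 303.532), ('cx', 258.237), ('cy', 191.446), ('k1', -0.014), ('tool_from_camera', [[-0.0, -0.291, 0.957, -142.65], [0.0, -0.957, -0.291, 74.025], [1.0, -0.0, 0.0, -0.169], [0.0, 0.0, 0.0, 1.0]])] 0.9959767659505209
{'time': 0.15, 'q': array([-1.13702278e+00,  1.26285187e-01, -4.03886545e-02,  1.40542698e+00,
        1.72155724e-05,  1.57077278e+00]), 'joint_vel': array([-0.00070582, -0.00160144,  0.00409253,  0.00055256, -0.00156088,
        0.00073719]), 'effort': array([-2.31253784e-03, -4.36273777e+01,  3.53150868e+01,  1.35388193e-02,
       -4.18702462e-05, -2.55535821e-05]), 'eef_pos': array([ 220.52147203, -476.07441867,  230.67863368]), 'tcp_rot': array([ 0.88473806,  1.38485717, -0.88356082]), 'force': array([-0.00544184,  0.55558429,  0.4038547 ]), 'torque': array([ 0.00452404,  0.00990435, -0.04282743]), 'opening': 1.0007964818752164}
```

View pics/top0.png

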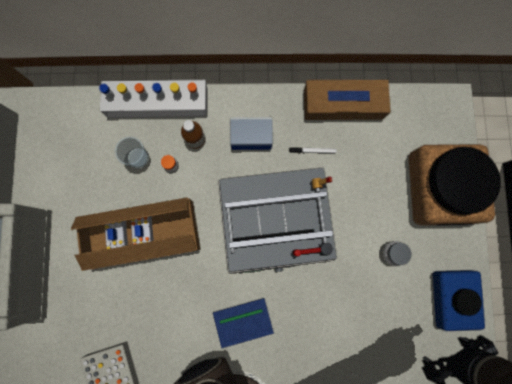

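View pics/side0.png

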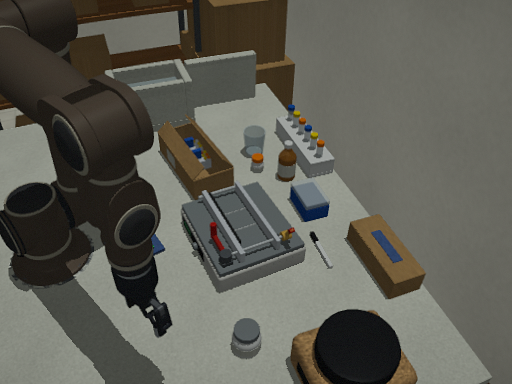

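Top: the shaker is around (278,220) and the carton around (137,234), with two blocks at (115,235) and (141,231). The lever is at (310,251) and the nut at (320,184). Next I'll measure them.

```bash
python3 - <<'E'
from h import *
c=load('top0'); im=cv2.cvtColor(c['frame'],cv2.COLOR_RGB2BGR)
cv2.imwrite('pics/a.png',cv2.resize(im[150:280,205:350],None,fx=5,fy=4.6,interpolation=cv2.INTER_CUBIC))
cv2.imwrite('pics/b.png',cv2.resize(im[185:280,65:210],None,fx=5,fy=5,interpolation=cv2.INTER_CUBIC))
X=cloud(c)
# strips at z~111
r=X[150:280,205:350]
m=(abs(r[...,2]-111)<5)
n,l,s,ce=cv2.connectedComponentsWithStats(m.astype(np.uint8))
for i in range(1,n):
    if s[i,4]>30:
        p=r[l==i]; (cx,cy),(w,h),a=cv2.minAreaRect(p[:,:2].astype(np.float32)); print(s[i],cx,cy,w,h,a,p[:,2].mean())
m=(abs(r[...,2]-75)<5)
p=r[m]; print('plat',cv2.minAreaRect(p[:,:2].astype(np.float32)),p[:,2].mean())
r=X[185:280,65:210]; p=r[(r[...,2]>10)]; print('carton',cv2.minAreaRect(p[:,:2].astype(np.float32)))
E
```

```text
[108  28   9  10  62] 622.0580444335938 -232.03662109375 25.0664119720459 20.049057006835938 5.909114360809326 111.7958012395361
[ 20  40 102  18 474] 581.84521484375 -121.6712646484375 17.479141235351562 268.3948974609375 5.8917951583862305 112.1681338538646
[ 24  79 103  19 831] 480.8388366699219 -130.5248565673828 24.0443058013916 266.6394958496094 5.699678897857666 111.0996206068901
[ 96  92  32  13 199] 450.5523986816406 -224.58013916015625 80.40351104736328 30.874269485473633 88.92121887207031 110.02079523404149
plat ((531.80419921875, -127.45057678222656), (250.56617736816406, 290.5950927734375), 5.720693111419678) 76.32178344405752
carton ((508.11920166015625, 183.34523010253906), (160.6741485595703, 451.8972473144531), 7.237875461578369)
```

View pics/a.png

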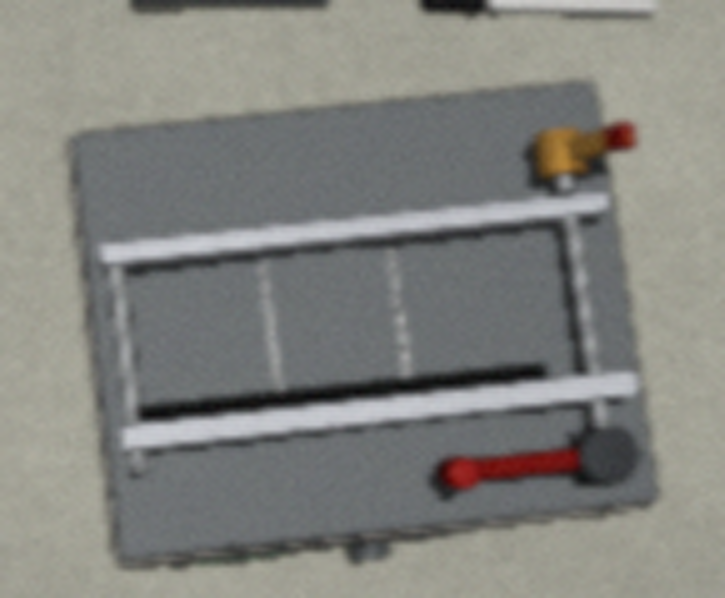

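View pics/b.png

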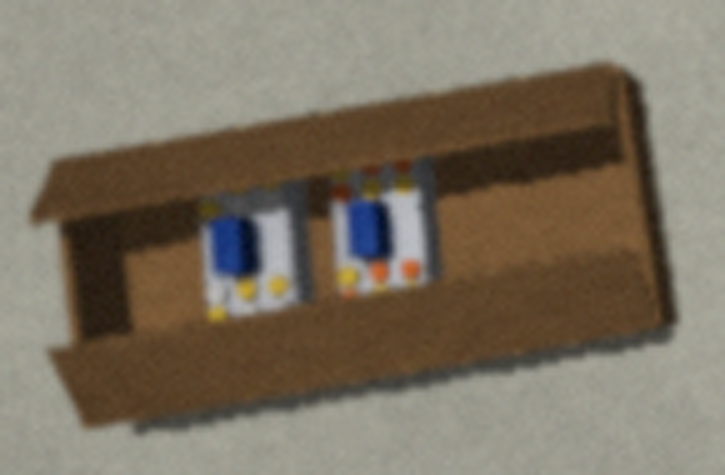

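```bash
cat >> h.py <<'E'
from scipy.spatial.transform import Rotation as R
def down(phi):
    z=np.array([np.cos(phi),np.sin(phi),0]); x=np.array([0,0,-1.]); y=np.cross(z,x)
    return R.from_matrix(np.c_[x,y,z]).as_rotvec()
def best_down(pos,phi):
    q0=bot.sense()['q']; o=[]
    for k in (0,np.pi):
        q=bot.ik(pos,down(phi+k))
        if q is not None: o.append((abs(np.array(q)-q0).max(),phi+k,q))
    o.sort(key=lambda t:t[0]); return o
def Twrist():
    s=bot.sense(); T=np.eye(4); T[:3,:3]=R.from_rotvec(s['tcp_rot']).as_matrix(); T[:3,3]=s['eef_pos']; return T
def wrist(name):
    T=Twrist(); c=save(name,'wrist'); c['T']=T@c['tool_from_camera']; np.savez(f'pics/{name}.npz',**c); return c
def big(name,s=1.5):
    im=cv2.imread(f'pics/{name}.png'); cv2.imwrite(f'pics/{name}_b.png',cv2.resize(im,None,fx=s,fy=s,interpolation=cv2.INTER_CUBIC))
E
python3 - <<'E'
from h import *
for p in([480,-130,330],[450,-130,330],[470,180,300]):
    for ph in (0.1,1.67):
        for k in(0,np.pi):
            q=bot.ik(p,down(ph+k)); print(p,ph+k, None if q is None else np.round(q,2))
# tool y axis dir for phi=0
print(R.from_rotvec(down(0.1)).as_matrix()[:,1])
print(R.from_rotvec(bot.sense()['tcp_rot']).as_matrix())
E
```

```text
[480, -130, 330] 0.1 [-0.26  0.09  0.14  1.62  0.    1.21]
[480, -130, 330] 3.241592653589793 [-0.26  0.09  0.14  1.62  0.   -1.94]
[480, -130, 330] 1.67 [-0.26  0.09  0.14  1.62  0.   -0.36]
[480, -130, 330] 4.811592653589793 [-0.26  0.09  0.14  1.62  0.    2.78]
[450, -130, 330] 0.1 [-0.28  0.04  0.08  1.61  0.    1.19]
[450, -130, 330] 3.241592653589793 [-0.28  0.04  0.08  1.61  0.   -1.95]
[450, -130, 330] 1.67 [-0.28  0.04  0.08  1.61  0.   -0.38]
[450, -130, 330] 4.811592653589793 [-0.28  0.04  0.08  1.61  0.    2.76]
[470, 180, 300] 0.1 [0.37 0.1  0.08 1.55 0.   1.84]
[470, 180, 300] 3.241592653589793 [ 0.37  0.1   0.08  1.55  0.   -1.31]
[470, 180, 300] 1.67 [0.37 0.1  0.08 1.55 0.   0.27]
[470, 180, 300] 4.811592653589793 [ 0.37  0.1   0.08  1.55  0.   -2.88]
[-9.98334166e-02  9.95004165e-01 -6.93889390e-18]
[[-5.32655416e-04  9.07376314e-01  4.20318857e-01]
 [ 1.19091675e-03  4.20319195e-01 -9.07375532e-01]
 [-9.99999149e-01  1.72462760e-05 -1.30449495e-03]]
```

```bash
python3 - <<'E'
from h import *
bot.move_to([500,-130,330],down(1.67))
c=wrist('w1'); big('w1'); print(bot.sense()['time'],c['T'][:3,3])
bot.move_to([460,180,330],down(1.67))
c=wrist('w2'); big('w2'); print(bot.sense()['time'])
E
```

```text
1.8833 [ 425.78438783 -137.59993456  472.48940698]
3.125
```

View pics/w1_b.png

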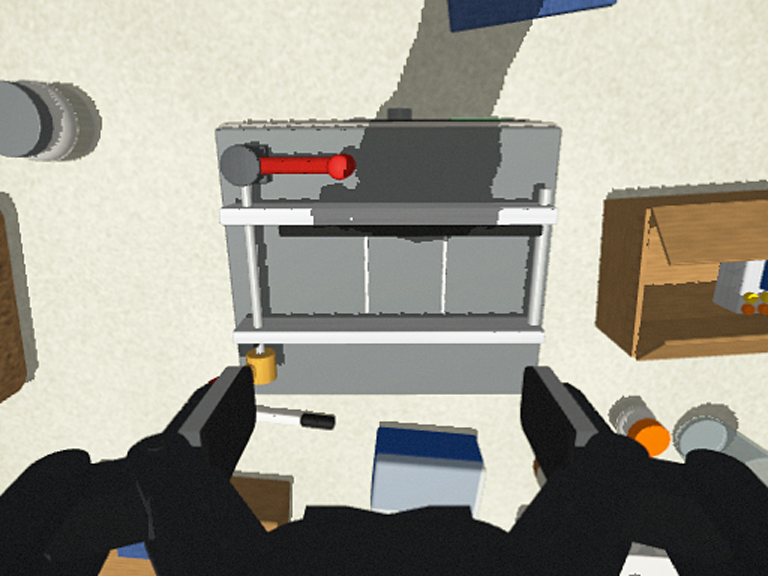

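View pics/w2_b.png

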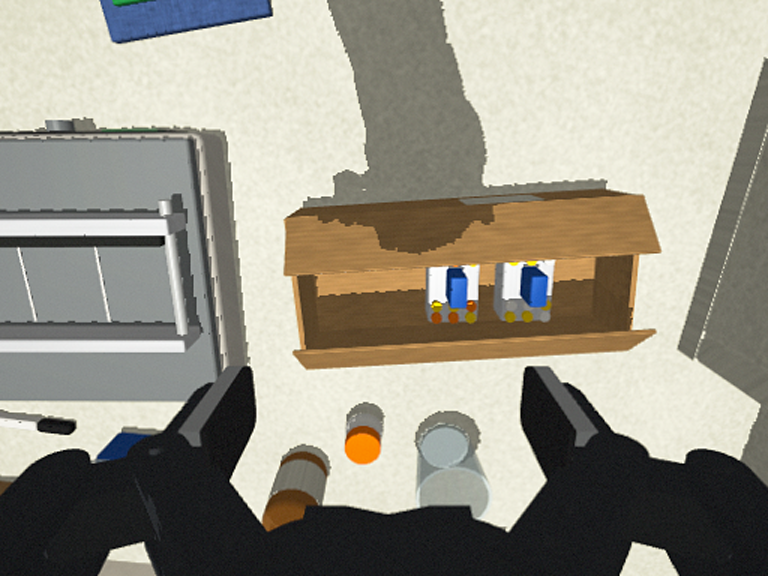

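```bash
cat > an.py <<'E'
from h import *
c=load('w1'); X=cloud(c)
def comps(m,amin,lab=''):
    n,l,s,ce=cv2.connectedComponentsWithStats(m.astype(np.uint8),connectivity=4)
    for i in range(1,n):
        if s[i,4]>amin:
            p=X[l==i]; (a,b),(w,h),t=cv2.minAreaRect(p[:,:2].astype(np.float32)); d=np.cov(p[:,:2].T); e=np.linalg.eigh(d)[1][:,1]; yaw=np.arctan2(-e[0]*np.sign(e[1]),abs(e[1]))
            print(lab,'px',ce[i].round(),'rect',np.round([a,b,w,h,t],1),'mean',p.mean(0).round(1),'yaw',yaw.round(4))
roi=np.zeros(X.shape[:2],bool); roi[70:270,120:400]=1
comps((abs(X[...,2]-111)<3)&roi,150,'z111')
comps((abs(X[...,2]-75)<4)&roi,1000,'z75')
f=c['frame'].astype(int); red=(f[...,0]>150)&(f[...,1]<60)&roi
comps(red,20,'red'); comps(red&(X[...,2]>135),5,'redtop')
blk=(X[...,2]>90)&roi&(np.abs(f-80).max(2)<40)
comps(blk,100,'dark')
for n,roiz in(('w2',1),):
    c=load(n);X=cloud(c);roi=np.zeros(X.shape[:2],bool); roi[120:250,185:445]=1
    f=c['frame'].astype(int)
    blue=(f[...,2]>90)&(f[...,0]<60)&roi
    comps(blue&(X[...,2]>70),20,'handle')
    comps((X[...,2]>35)&(X[...,2]<50)&roi&(f.min(2)>150),50,'white')
E
python3 an.py
```

```text
z111 px [160. 110.] rect [ 448.5 -250.3   31.1   30.2   19. ] mean [ 448.5 -250.2  110. ] yaw -1.0376
z111 px [259. 144.] rect [ 476.6 -132.8   14.9  269.6    5.6] mean [ 475.8 -132.4  110.9] yaw 0.098
z111 px [259. 224.] rect [ 579.2 -122.    14.6  269.7    6.4] mean [ 578.8 -121.9  110.8] yaw 0.0994
z111 px [173. 246.] rect [ 623.  -232.9   26.4   20.7   11.1] mean [ 621.3 -231.7  110.9] yaw -1.2834
z75 px [270. 109.] rect [ 439.6 -136.5   64.8  289.3    5.9] mean [ 436.1 -122.4   75. ] yaw 0.1038
z75 px [262. 184.] rect [ 531.5 -120.8   86.2  248.     5.5] mean [ 535.1 -121.9   75.1] yaw 0.0868
z75 px [267. 245.] rect [ 627.4 -110.5   55.1  277.2    5.6] mean [ 626.2 -106.1   75.1] yaw 0.1153
red px [202. 110.] rect [ 442.9 -185.5   17.3  100.3    9.9] mean [ 443.7 -200.3  119.3] yaw 0.1252
redtop px [224. 111.] rect [ 432.6 -159.9   15.8   43.9   36.9] mean [ 440.5 -171.8  153.2] yaw 0.4987
dark px [160. 110.] rect [ 445.3 -201.3   31.   129.7    3.6] mean [ 448.  -249.4  112.2] yaw 0.2101
dark px [261. 137.] rect [ 448.  -135.5   44.6  264.5    6. ] mean [ 468.8 -129.6  103.2] y
[... 371 characters left out ...]
 [ 493.2 -178.   359. ] yaw 0.9672
dark px [370. 257.] rect [485.3 -82.6  12.3   3.   73.6] mean [484.4 -84.7 358.2] yaw -0.2948
handle px [358. 194.] rect [440.6 256.5 199.   28.   49.2] mean [494.7 318.1  81.7] yaw -0.6982
handle px [305. 195.] rect [449.3 218.2 154.8  22.   28.1] mean [504.9 247.7  78.9] yaw -1.1378
white px [365. 182.] rect [488.7 340.1  40.1  13.1  29.7] mean [485.9 338.2  43.3] yaw -1.1072
white px [341. 187.] rect [496.8 306.4  38.9  20.    3.6] mean [497.6 305.1  42.8] yaw -1.4798
white px [315. 187.] rect [503.  264.6  36.2  17.7   8.9] mean [501.4 266.6  42.9] yaw -1.3416
white px [291. 189.] rect [509.3 233.8  37.1  17.7   6.9] mean [507.9 232.7  42.9] yaw -1.4585
```

```bash
cat >> h.py <<'E'
SO=np.array([532.,-126.6]); SY=0.099
def sw(x,y,z):
    c,s=np.cos(SY),np.sin(SY); return np.array([SO[0]+c*x-s*y,SO[1]+s*x+c*y,z])
def lev(t,z,r=80): return sw(-95-r*np.sin(t),-115+r*np.cos(t),z)
def st(l=''):
    s=bot.sense(); print(l,'t%.1f'%s['time'],s['eef_pos'].round(1),'F',s['force'].round(1),'op %.3f'%s['opening'])
E
python3 - <<'E'
from h import *
ph=SY+np.pi/4
bot.move_gripper(0.5,40)
p=lev(0,260); o=best_down(p,ph); print([(x[1],np.round(x[2],2)) for x in o]); ph=o[0][1]
bot.move_to(p,down(ph))
print(bot.movel(lev(0,117),max_speed=100,force_limit=10)); st()
bot.move_gripper(0.0,40); st('grip')
for t in np.arange(0.2,1.61,0.2):
    r=bot.movel(lev(t,117),max_speed=70); st('%.1f'%t)
E
```

```text
[(0.8843981633974483, array([-0.37,  0.03, -0.08,  1.46,  0.  ,  0.32])), (4.025990816987242, array([-0.37,  0.03, -0.08,  1.46,  0.  , -2.82]))]
False
 t6.5 [ 441.3 -171.   117.6] F [-0.1 -0.5 -0.1] op 0.499
grip t6.9 [ 441.1 -171.   117.5] F [-1.  -0.4  3. ] op 0.192
0.2 t7.3 [ 425.4 -173.   117.4] F [0.6 4.4 5. ] op 0.194
0.4 t7.6 [ 409.9 -177.6  117.3] F [-3.1 11.7  8. ] op 0.195
0.6 t8.0 [ 395.2 -185.2  117.2] F [-8.1 17.5 14.4] op 0.197
0.8 t8.4 [ 384.2 -198.7  117. ] F [-6.9  8.4 10.5] op 0.195
1.0 t8.8 [ 375.9 -212.8  116.9] F [-5.2  6.2  7.3] op 0.191
1.2 t9.1 [ 370.4 -229.   116.9] F [-6.2  0.9  5.3] op 0.196
1.4 t9.5 [ 368.9 -244.3  116.9] F [-0.6  3.9  3.4] op 0.191
1.6 t9.9 [ 369.6 -260.5  116.9] F [1.6 3.7 1.6] op 0.193
```

```bash
python3 - <<'E'
from h import *
bot.move_gripper(0.5,40); p=bot.sense()['eef_pos']; p[2]=260
bot.movel(p,max_speed=200)
bot.move_to([500,-160,300],down(1.67))
c=wrist('w3'); big('w3'); st()
f=c['frame'].astype(int);X=cloud(c); red=(f[...,0]>130)&(f[...,1]<60)
n,l,s,ce=cv2.connectedComponentsWithStats(red.astype(np.uint8))
for i in range(1,n):
    if s[i,4]>15: print(ce[i],X[l==i].mean(0),X[(l==i)&(X[...,2]<150)].max(0))
v=X[red&(X[...,2]<160)&(X[...,2]>137)]; print(len(v),v.mean(0), sw(-95-80,-115,140))
E
```

```text
t11.9 [ 499.1 -160.4  299. ] F [ 0.4 -0.7 -0.1] op 0.500
[159.5204461   23.72490706] [ 369.58123992 -260.50152285  142.87835573] [ 377.96497979 -252.9331884   145.01474781]
[174.54967949  70.00961538] [ 404.71994583 -255.94598475  106.6397391 ] [ 433.39963954 -247.5124747   111.08303534]
[160.52 274.88] [ 623.12284215 -257.77102306  143.50909669] [ 632.61413604 -251.02760418  147.59358026]
344 [ 424.85920552 -259.90621039  143.01587192] [ 369.22329901 -258.33361611  140.        ]
```

View pics/w3_b.png

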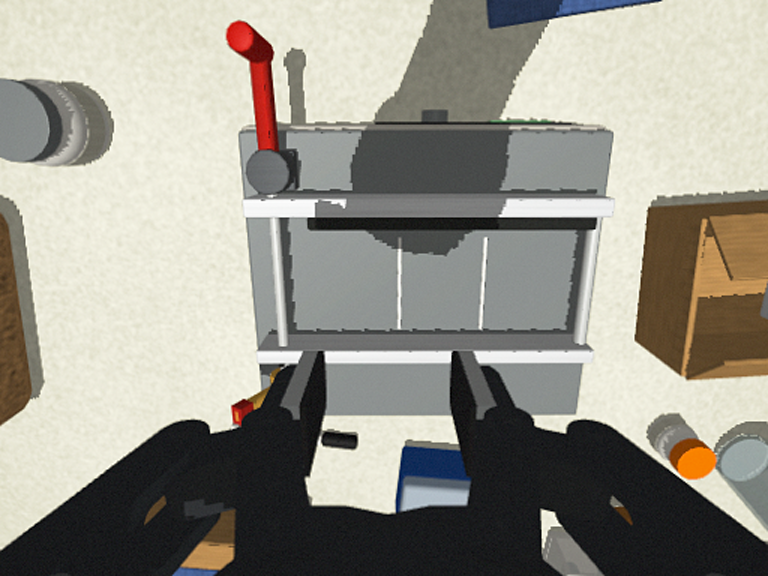

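```bash
python3 - <<'E'
from h import *
ph=SY+np.pi/2
bot.move_gripper(0.75,30)
bot.move_to(sw(80,-128,220),down(ph))
print(bot.movel(sw(80,-128,116),max_speed=100,force_limit=8)); st()
bot.move_gripper(0.32,30); st('part')
bot.movel(sw(80,-115,118),max_speed=40,force_limit=25); st('ctr')
bot.move_gripper(0.0,30); st('grip')
bot.sleep(0.3)
bot.move_gripper(0.4); bot.movel(sw(80,-115,240),max_speed=150)
bot.move_to(sw(0,-115,300),down(ph))
c=wrist('w4'); big('w4'); st()
f=c['frame'].astype(int);X=cloud(c); red=(f[...,0]>130)&(f[...,1]<60)&(X[...,0]>560)
v=X[red&(X[...,2]<165)&(X[...,2]>90)];print(len(v),v.mean(0),v.min(0),v.max(0),'want',sw(80,-115,152))
save('s1','side'); big('s1')
E
```

```text
False
 t14.1 [ 624.7 -246.2  116.9] F [ 0.2 -0.2  0.1] op 0.749
part t14.6 [ 624.7 -246.7  116.7] F [ 1.2 -3.3  2.1] op 0.318
ctr t15.1 [ 622.7 -232.   117.6] F [-0.2  0.1 -0.7] op 0.323
grip t15.3 [ 622.9 -233.1  117.9] F [-0.3 -0.7  1.3] op 0.118
 t17.5 [ 543.3 -241.   299.1] F [-0.3  0.4  0.7] op 0.404
69 [ 622.18063276 -233.25600713  152.03726788] [ 615.59677975 -238.53944817  150.2454707 ] [ 629.66547005 -228.78349253  154.10228387] want [ 622.97469181 -233.12983362  152.        ]
```

View pics/w4_b.png

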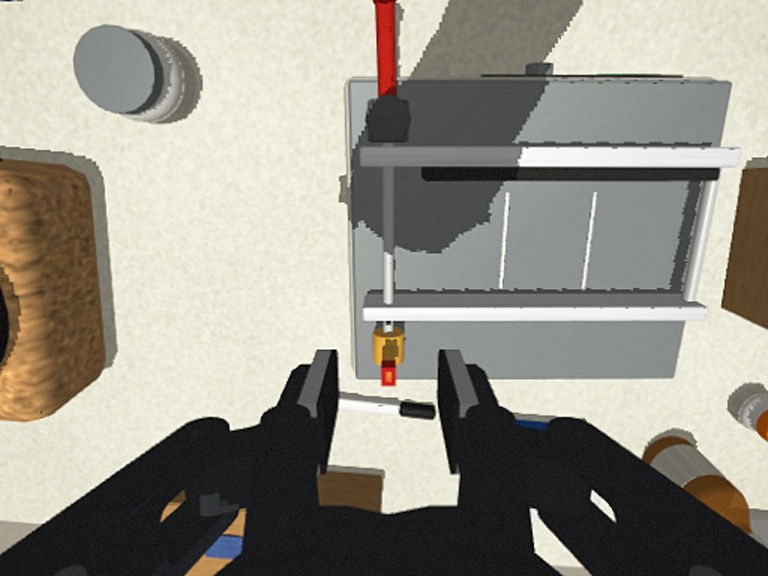

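View pics/s1_b.png

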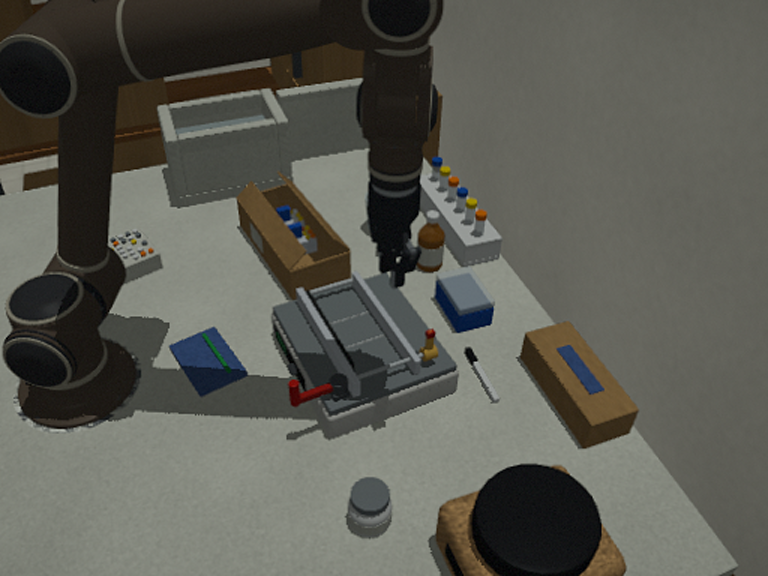

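```bash
cat > cart.py <<'E'
from h import *
import sys
c=load(sys.argv[1]); X=cloud(c); f=c['frame'].astype(int)
m=(X[...,2]>76)&(X[...,2]<140)&(X[...,0]>380)&(X[...,0]<660)&(X[...,1]>0)&(X[...,1]<400)&(f[...,2]<f[...,0]-25)&(f[...,0]>f[...,1]+10)
m=cv2.erode(m.astype(np.uint8),np.ones((2,2)))
n,l,s,ce=cv2.connectedComponentsWithStats(m)
for i in range(1,n):
    if s[i,4]>300:
        p=X[l==i]; q=p[p[:,2]>86]
        A=np.c_[q[:,:2],np.ones(len(q))]; k=np.linalg.lstsq(A,q[:,2],rcond=None)[0]
        r=q[:,2]-A@k
        g=np.hypot(*k[:2]); ang=np.arctan(g); yaw=np.arctan2(k[1],k[0])
        # hinge line at z=80
        print(s[i],ce[i].round(),p.min(0).round(),p.max(0).round(),'slope',ang.round(3),'dir',yaw.round(3),'res',r.std().round(2))
        e=np.array([-k[1],k[0]])/g
        o=-(k[2]-80)*k[:2]/g**2; t=(p[:,:2]@e); 
        for tt in (t.min(),(t.min()+t.max())/2,t.max()): print('  hinge pt',(o+e*tt).round(1))
E
python3 cart.py w2
```

```text
[  190   130   251   117 12224] [311. 175.] [402.  92.  77.] [592. 400. 126.] slope 0.087 dir 0.167 res 9.78
  hinge pt [219.8  49.9]
  hinge pt [194.4 200.6]
  hinge pt [169.  351.3]
```

```bash
cat > cart.py <<'E'
from h import *
import sys
c=load(sys.argv[1]); X=cloud(c); f=c['frame'].astype(int)
m=(X[...,2]>84)&(X[...,2]<140)&(X[...,0]>380)&(X[...,0]<680)&(X[...,1]>0)&(X[...,1]<420)&(f[...,2]<f[...,0]-20)
C=np.array([505.,200.]); yaw=0.12
for it in range(3):
    ex=np.array([np.cos(yaw),np.sin(yaw)]); ey=np.array([-ex[1],ex[0]])
    u=(X[...,:2]-C)@ex; v=(X[...,:2]-C)@ey; H=[]
    for sg,nm in((-1,'front'),(1,'back')):
        s=m&(u*sg>10)&(u*sg<140)&(abs(v)<140); p=X[s]
        # fit z=80+... as plane via SVD
        k=p.mean(0); nrm=np.linalg.svd(p-k,full_matrices=False)[2][2]
        for _ in range(3):
            r=(p-k)@nrm; g=abs(r)<3; p=p[g]; k=p.mean(0); nrm=np.linalg.svd(p-k,full_matrices=False)[2][2]
        d=np.cross(nrm,[0,0,1]); d/=np.linalg.norm(d); d*=np.sign(d[1])
        w=np.cross(nrm,d); w*=np.sign(w[2]); h=k+w*(80-k[2])/w[2]
        inward=-(w[:2]@ex)*sg
        vv=((p[:,:2]-C)@ey); vr=np.percentile(vv,[0,100])
        hl=[h[:2]+d[:2]/ (d[:2]@ey)*(t-(h[:2]-C)@ey) for t in(0,)]
        ya=np.arctan2(-d[0],d[1])
        print(it,nm,'n',len(p),'theta',np.round(np.arctan2(w[2],inward),3),'yaw',ya.round(4),'hinge u',np.round((hl[0]-C)@ex,1),'zmax',p[:,2].max().round(),'v',vr.round())
        H.append((ya,(hl[0]-C)@ex,vr.mean()))
    al=X[(X[...,2]>70)&(X[...,2]<86)&(abs(u)<75)&(f[...,2]<f[...,0]-20)]
    vv=(al[:,:2]-C)@ey; print('rim v',np.percentile(vv[vv>100],[2,98]) if (vv>100).any() else '',np.percentile(vv[vv<-100],[2,98]) if (vv<-100).any() else '')
    C=C+ex*(H[0][1]+H[1][1])/2; yaw=(H[0][0]+H[1][0])/2
    print('C',C,'yaw',yaw)
E
python3 cart.py w2
```

```text
0 front n 7564 theta 0.696 yaw 0.1624 hinge u -76.5 zmax 120.0 v [-101.  140.]
0 back n 2417 theta 0.834 yaw 0.1625 hinge u 76.4 zmax 126.0 v [-97. 140.]
rim v [107.46481386 208.54894747] [-104.61766192 -100.15129492]
C [504.93837243 199.99256899] yaw 0.16244125180999752
1 front n 7489 theta 0.695 yaw 0.1623 hinge u -76.4 zmax 120.0 v [-99. 140.]
1 back n 2437 theta 0.833 yaw 0.1625 hinge u 76.4 zmax 126.0 v [-99. 140.]
rim v [106.98034117 207.42415358] [-101.84771888 -100.08044492]
C [504.93792262 199.99249527] yaw 0.16241843947759455
2 front n 7489 theta 0.695 yaw 0.1623 hinge u -76.4 zmax 120.0 v [-99. 140.]
2 back n 2437 theta 0.833 yaw 0.1625 hinge u 76.4 zmax 126.0 v [-99. 140.]
rim v [106.97870731 207.42511065] [-101.84808644 -100.07992757]
C [504.93792277 199.9924953 ] yaw 0.16241843947759455
```

```bash
cat >> h.py <<'E'
CO=np.array([496.5,251.3]); CY=0.1624
def cw(u,v,z):
    c,s=np.cos(CY),np.sin(CY); return np.array([CO[0]+c*u-s*v,CO[1]+s*u+c*v,z])
E
python3 - <<'E'
from h import *
ph=CY+np.pi/2
bot.move_gripper(0.0,40)
bot.move_to(cw(2,-85,230),down(ph)); st()
print(bot.movel(cw(2,-85,96),max_speed=100,force_limit=8)); st()
print(bot.movel(cw(-76,-85,96),max_speed=70,force_limit=25)); st('front')
bot.movel(cw(-40,-85,96),max_speed=120)
print(bot.movel(cw(76,-85,96),max_speed=80,force_limit=25)); st('back')
bot.movel(cw(40,-85,96),max_speed=120)
bot.movel(cw(40,-85,200),max_speed=200)
bot.move_gripper(0.5)
bot.move_to([460,230,330],down(ph))
c=wrist('w5'); big('w5'); st()
E
python3 cart.py w5
```

```text
t19.5 [512.7 167.  230.2] F [-0.6  0.4 -0.5] op 0.003
False
 t21.0 [512.7 167.9  96.7] F [ 1.  -0.4 -1.1] op 0.004
False
front t22.3 [435.2 155.1  95.8] F [-0.5  0.8  0.4] op -0.002
False
back t24.3 [585.2 179.7  96.2] F [-0.6  0.5 -0.6] op -0.001
 t26.7 [460.4 229.6 328.2] F [-0.   0.1 -0.9] op 0.504
0 front n 5990 theta 2.351 yaw 0.1622 hinge u -69.7 zmax 121.0 v [-103.  140.]
0 back n 3800 theta 2.313 yaw 0.1623 hinge u 69.9 zmax 122.0 v [-95. 140.]
rim v [105.41527603 207.56460825] [-104.34530813 -100.08832388]
C [505.11157325 200.01345343] yaw 0.16224166299413456
1 front n 5912 theta 2.352 yaw 0.1622 hinge u -69.8 zmax 121.0 v [-99. 140.]
1 back n 3818 theta 2.313 yaw 0.1623 hinge u 69.8 zmax 122.0 v [-100.  140.]
rim v [104.81333338 206.66817512] [-102.28876422 -100.03984534]
C [505.11136273 200.01341897] yaw 0.1622471298078939
2 front n 5912 theta 2.352 yaw 0.1622 hinge u -69.8 zmax 121.0 v [-99. 140.]
2 back n 3818 theta 2.313 yaw 0.1623 hinge u 69.8 zmax 122.0 v [-100.  140.]
rim v [104.81343039 206.66806428] [-102.2890407 -100.0397054]
C [505.11136271 200.01341897] yaw 0.1622471298078939
```

View pics/w5_b.png

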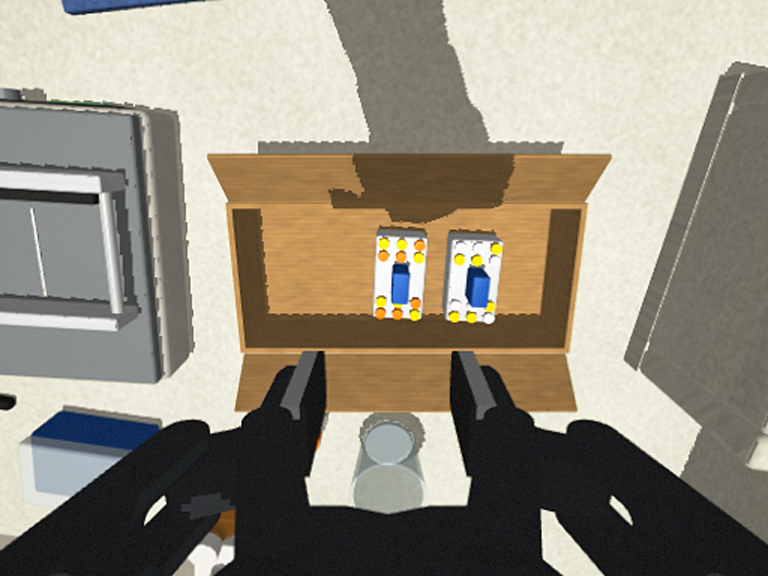

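```bash
cat >> h.py <<'E'
def blocks(c,zb=5,roi=None):
    """block poses from wrist/top view: blue handle top and white block top"""
    X=cloud(c); f=c['frame'].astype(int); out=[]
    blue=((f[...,2]>f[...,0]+50)&(abs(X[...,2]-(zb+72))<4)&(X[...,0]<660))
    if roi is not None: blue&=roi(X)
    n,l,s,ce=cv2.connectedComponentsWithStats(blue.astype(np.uint8))
    for i in range(1,n):
        if s[i,4]<40: continue
        p=X[l==i]; (a,b),(w,h),t=cv2.minAreaRect(p[:,:2].astype(np.float32))
        hc=np.array([a,b])
        near=(np.hypot(X[...,0]-a,X[...,1]-b)<60)&(abs(X[...,2]-(zb+40))<8)
        m,L,S,_=cv2.connectedComponentsWithStats(near.astype(np.uint8))
        j=1+np.argmax(S[1:,4]); q=X[L==j]
        (A,B),(W,H),T=cv2.minAreaRect(q[:,:2].astype(np.float32))
        yaw=np.radians(T if W>H else T-90); yaw=(yaw+np.pi/2)%np.pi-np.pi/2
        hy=np.radians(t if w>h else t-90); hy=(hy+np.pi/2)%np.pi-np.pi/2
        out.append((hc,hy,np.array([A,B]),yaw)); print('handle',np.round([a,b,w,h],1),'yaw %.3f'%hy,'block',np.round([A,B,W,H],1),'yaw %.3f'%yaw,'z',p[:,2].mean().round(1),'px',ce[i].round())
    return out
E
python3 - <<'E'
from h import *
blocks(load('w5'))
E
```

```text
handle [504.4 248.4  29.3  15. ] yaw 0.159 block [505.  248.9  84.8  50. ] yaw 0.110 z 76.9 px [267. 192.]
handle [496.1 320.9  29.   15. ] yaw 0.132 block [496.1 321.5  83.8  50. ] yaw 0.114 z 76.7 px [320. 194.]
```

```bash
cat >> h.py <<'E'
def pick(x,y,yaw,zt=49):
    ph=yaw+np.pi/2
    bot.move_gripper(0.55,100)
    bot.move_to([x,y,180],down(ph))
    r=bot.movel([x,y,zt],max_speed=120,force_limit=12); st('down %s'%r)
    bot.move_gripper(0.0,100); st('grip')
    bot.movel([x,y,zt+130],max_speed=120); st('lift')
E
python3 - <<'E'
from h import *
pick(504.7,248.6,0.13)
c=wrist('w6'); big('w6')
E
```

```text
down False t28.8 [505.3 248.9  49.9] F [ 0.6  0.6 -0.2] op 0.554
grip t29.2 [505.3 248.8  49.9] F [-0.2 -0.6  4.4] op 0.168
lift t30.4 [504.2 248.4 178. ] F [ 0.  -0.4 -3.1] op 0.167
```

View pics/w6_b.png

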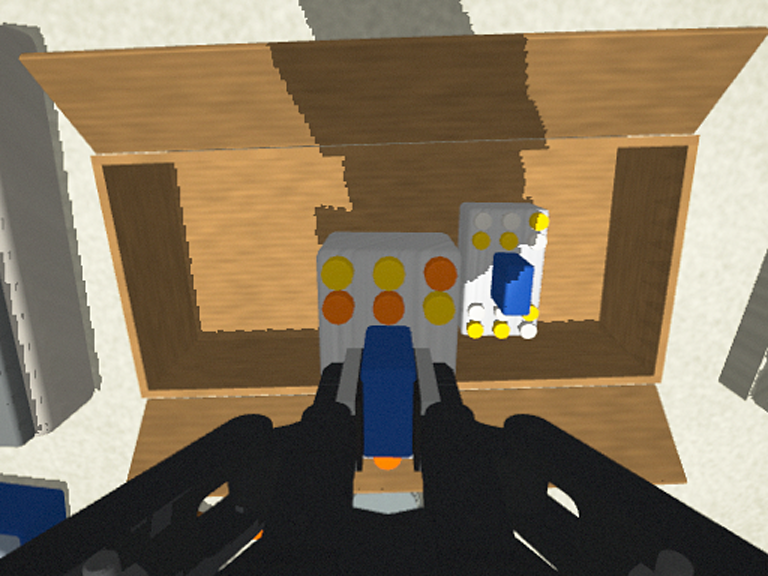

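```bash
cat >> h.py <<'E'
def place(y,off=(0,0),dz=44,xs=-5.5):
    ph=SY+np.pi/2
    bot.movel(sw(xs,y,180),frame=down(ph),max_speed=130); st('over')
    bot.movel(sw(xs,y,135),max_speed=60); st('near'); 
def lower(y,dz=44,xs=-5.5):
    r=bot.movel(sw(xs,y,75+dz-2),max_speed=30,force_limit=8); st('set %s'%r)
E
python3 - <<'E'
from h import *
place(15)
c=wrist('w7'); big('w7'); save('s2','side'); big('s2')
E
```

```text
over t33.4 [ 525.1 -111.9  180. ] F [ 0.6 -0.4 -3.1] op 0.167
near t34.3 [ 525.3 -112.3  135.3] F [-0.4 -0.1 -3. ] op 0.168
```

View pics/w7_b.png

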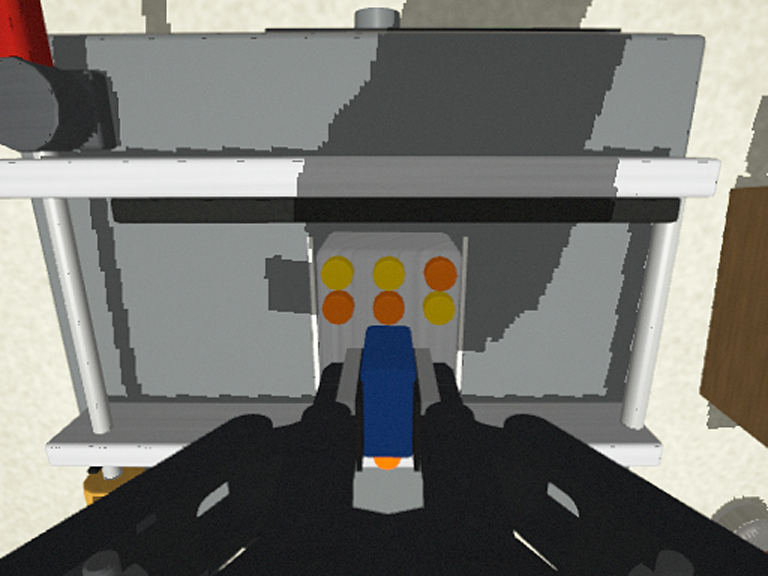

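View pics/s2_b.png

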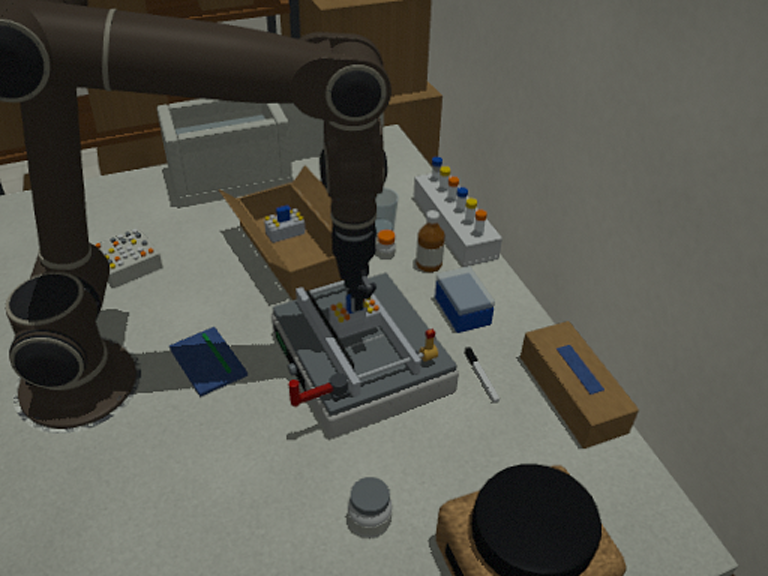

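```bash
python3 - <<'E'
from h import *
lower(15)
bot.move_gripper(0.5); st('rel')
p=bot.sense()['eef_pos']; p[2]=200; bot.movel(p,max_speed=150)
bot.move_to([460,230,330],down(CY+np.pi/2)); c=wrist('w8'); big('w8'); print('carton'); blocks(c,5)
bot.move_to([440,-90,330],down(SY+np.pi/2)); c=wrist('w9'); big('w9'); print('shaker'); blocks(c,75); print(sw(-5.5,15,0))
st()
E
```

```text
set True t34.9 [ 524.9 -112.2  119.9] F [-0.2 -0.5  4. ] op 0.169
rel t35.3 [ 524.  -112.   118.8] F [-0.   0.5 -0. ] op 0.498
carton
handle [496.3 320.9  30.   15.5] yaw 0.120 block [495.7 321.6  83.5  50.6] yaw 0.115 z 76.7 px [320. 194.]
shaker
handle [ 523.8 -111.8   29.    15.6] yaw 0.066 block [ 532.  -106.   102.2   59.2] yaw 0.121 z 146.8 px [232. 236.]
[ 525.0443553  -112.21705848    0.        ]
 t38.7 [440.3 -89.3 329.9] F [-0.1 -0.2  1. ] op 0.497
```

View pics/w9_b.png

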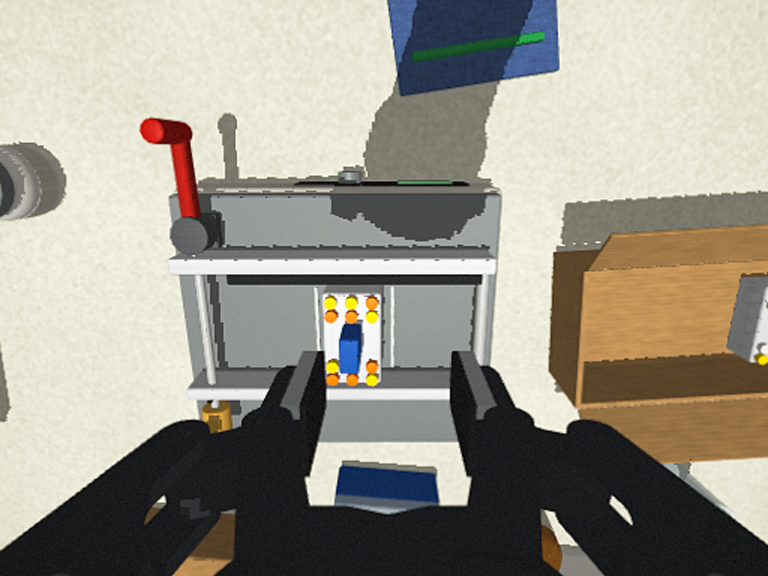

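View pics/w8_b.png

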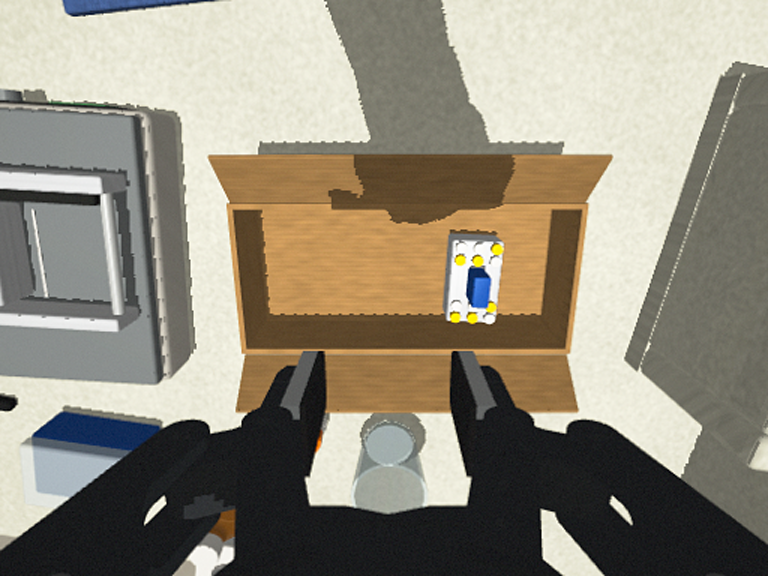

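Block1 stands between the white lines at (350,340). Block0 is at (474,281) in the carton and hasn't moved. Fetching block0 now.

```bash
python3 - <<'E'
from h import *
bot.move_to([460,230,300],down(CY+np.pi/2)); c=wrist('w10'); b=blocks(c,5)
if len(b)==1 and np.hypot(*(b[0][0]-[496.2,321]))<5:
    pick(496.1,321.2,0.12)
    place(85)
    c=wrist('w11'); big('w11'); save('s3','side'); big('s3')
E
```

```text
handle [496.2 321.1  29.4  15. ] yaw 0.129 block [495.9 321.6  83.6  50.6] yaw 0.130 z 76.6 px [324. 201.]
down False t42.1 [496.7 321.5  49.9] F [ 1.2 -0.2  0.5] op 0.545
grip t42.5 [496.5 321.6  49.9] F [-0.8  1.   5.8] op 0.168
lift t43.7 [495.7 320.9 178. ] F [-0.3 -0.6 -3.3] op 0.167
over t46.7 [518.1 -42.2 180. ] F [-0.3  0.4 -2.9] op 0.169
near t47.6 [518.4 -42.6 135.4] F [-0.1 -0.4 -3.6] op 0.168
```

```bash
ls pics | tail -3
```

```text
w9_b.png
wrist0.npz
wrist0.png
```

View pics/w11_b.png

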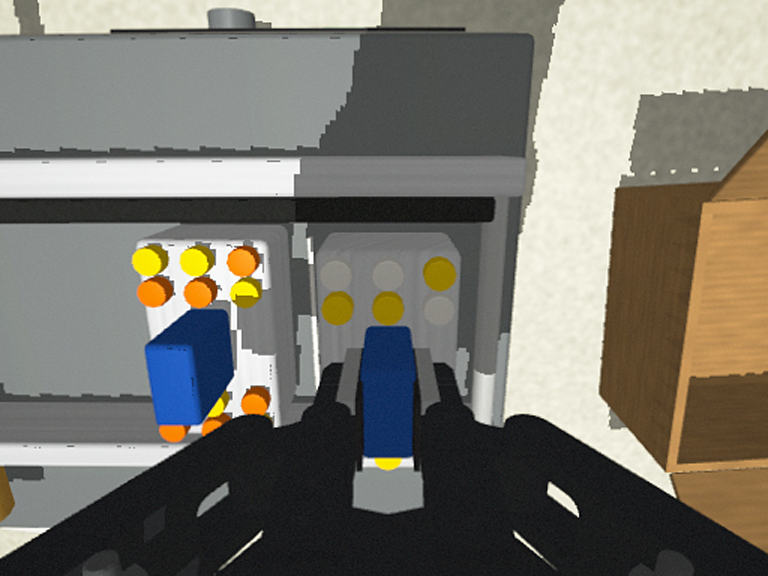

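```bash
python3 - <<'E'
from h import *
lower(85)
bot.move_gripper(0.4); st('rel')
p=bot.sense()['eef_pos']; p[2]=200; bot.movel(p,max_speed=150)
bot.move_to([440,-90,330],down(SY+np.pi/2)); c=wrist('w12'); big('w12'); print('shaker'); blocks(c,75); print(sw(-5.5,15,0),sw(-5.5,85,0))
st()
E
```

```text
set True t48.2 [517.9 -42.6 119.9] F [-0.6  0.3  3.9] op 0.168
rel t48.5 [517.1 -42.5 118.8] F [-0.1  0.4  0.4] op 0.401
shaker
handle [ 523.6 -112.1   29.7   15.6] yaw 0.074 block [ 531.1 -108.4  102.6   53.5] yaw 0.201 z 146.8 px [233. 237.]
handle [522.7 -44.6  28.7  14.1] yaw 0.092 block [528.3 -48.1  56.9 102.2] yaw -0.112 z 146.6 px [288. 241.]
[ 525.0443553  -112.21705848    0.        ] [518.12566991 -42.5598134    0.        ]
 t49.9 [440.2 -89.7 327.7] F [-0.4  0.  -0.6] op 0.399
```

View pics/w12_b.png

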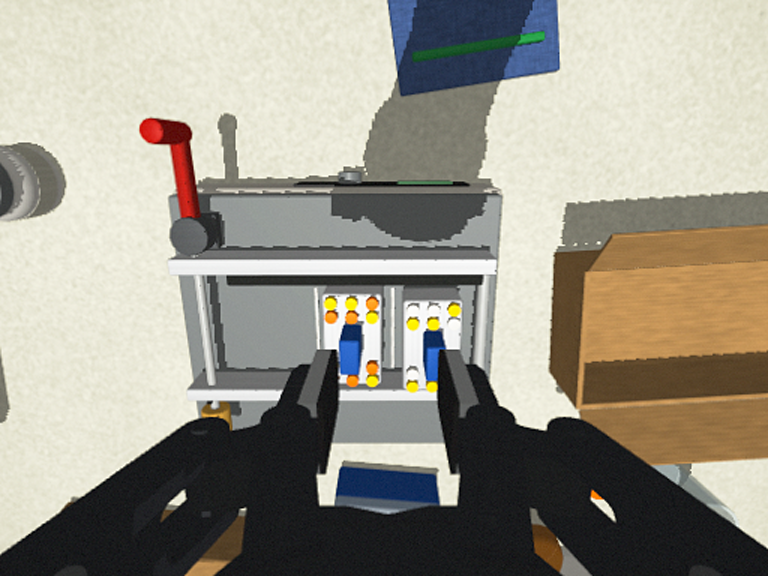

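```bash
python3 - <<'E'
from h import *
bot.move_gripper(1.0)
bot.move_to(sw(-20,50,320),down(SY+np.pi/2)); c=wrist('w13'); big('w13'); b=blocks(c,75)
X=cloud(c)
ro=np.array([[np.cos(SY),np.sin(SY)],[-np.sin(SY),np.cos(SY)]])
for h in b: print('own',ro@(h[0]-SO), h[1]-SY)
L=((X[...,:2]-SO)@ro.T)
for y in (15,85):
    m=(abs(L[...,1]-y)<22)&(abs(X[...,2]-113)<1.8)&(abs(L[...,0]+5)<44.5)
    v=L[m]; print(y,'x range',np.percentile(v[:,0],[0.5,99.5]))
    for yy in (-18,18):
        w=v[abs(v[:,1]-y-yy)<4]; print(yy,np.percentile(w[:,0],[1,99]))
m=(abs(L[...,1]-50)<130)&(abs(X[...,2]-111)<2.5)&(L[...,0]>38)&(L[...,0]<62); print('fence',np.percentile(L[m][:,0],[1,99]))
E
```

```text
handle [ 524.2 -112.    29.4   15.5] yaw 0.076 block [ 523.9 -112.1   83.1   50.3] yaw 0.091 z 146.9 px [226. 184.]
handle [523.2 -44.1  29.5  14.4] yaw 0.129 block [528.8 -43.5  95.1  83.3] yaw 0.097 z 146.8 px [289. 189.]
own [-6.30965571 15.27311412] -0.023409667857031496
own [-0.64050594 83.00544207] 0.030062786860070884
15 x range [-47.24448553  34.52242871]
-18 [-47.18327336  23.90207062]
18 [-47.11190438  25.08125143]
85 x range [-41.51913837  38.95249863]
-18 [-41.36760245  30.17951263]
18 [-41.45495233  30.37698116]
fence [39.45645052 52.61462039]
```

View pics/w13_b.png

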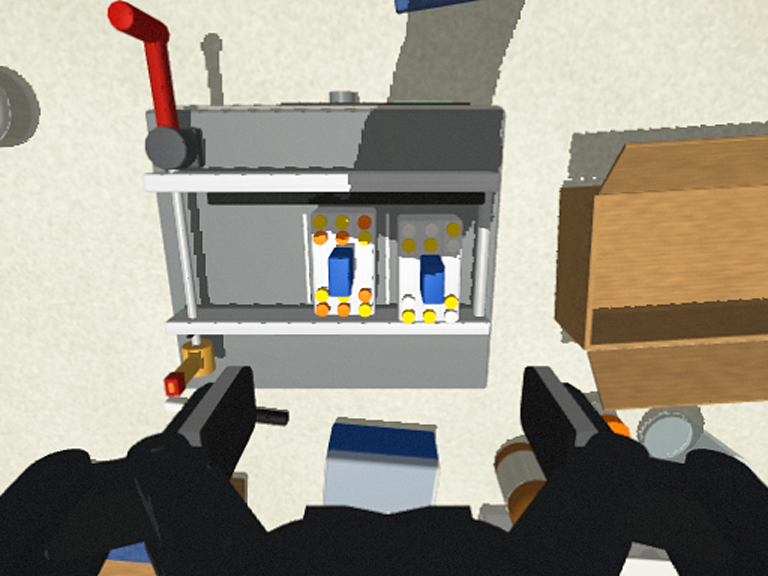

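```bash
python3 - <<'E'
from h import *
c=load('w13'); X=cloud(c); f=c['frame'].astype(int)
v=X[(f[...,0]>130)&(f[...,1]<60)&(X[...,0]>570)&(X[...,2]>100)&(X[...,2]<165)]; print('tip',len(v),v.mean(0),'want',sw(80,-115,152))
ph=SY+np.pi/4
bot.move_gripper(0.5,40)
p=lev(1.61,220); o=best_down(p,ph); ph=o[0][1]; bot.move_to(p,down(ph))
print(bot.movel(lev(1.61,117),max_speed=100,force_limit=10)); st()
bot.move_gripper(0.0,40); st('grip')
for t in np.arange(1.4,-0.01,-0.2):
    bot.movel(lev(t,117),max_speed=60); st('%.1f'%t)
bot.movel(lev(-0.03,117),max_speed=30); st('end'); bot.sleep(0.3); st()
bot.move_gripper(0.5,40); q=bot.sense()['eef_pos']; q[2]=230; bot.movel(q,max_speed=150)
bot.move_gripper(1.0)
bot.move_to(sw(-20,0,330),down(SY+np.pi/2)); c=wrist('w14'); big('w14'); b=blocks(c,75); st()
X=cloud(c); f=c['frame'].astype(int)
ro=np.array([[np.cos(SY),np.sin(SY)],[-np.sin(SY),np.cos(SY)]])
for h in b: print('own',ro@(h[0]-SO), h[1]-SY)
red=(f[...,0]>130)&(f[...,1]<60)
v=X[red&(X[...,0]>570)&(X[...,2]>100)&(X[...,2]<165)]; print('tip',len(v),v.mean(0))
v=X[red&(X[...,0]<500)&(X[...,2]>138)&(X[...,2]<148)]; pc=np.median(v,0); d=ro@(pc[:2]-SO)-[-95,-115]; print('post',pc,'lever',np.arctan2(-d[0],d[1]))
E
```

```text
tip 58 [ 622.24431525 -232.58461761  152.15438026] want [ 622.97469181 -233.12983362  152.        ]
False
 t53.6 [ 370.  -261.7  117.6] F [ 0.3 -0.5  0. ] op 0.495
grip t53.9 [ 370.3 -261.4  117.7] F [1.7 2.2 3.4] op 0.195
1.4 t54.4 [ 368.6 -245.3  117.6] F [-3.5 -2.6  6.5] op 0.190
1.2 t54.8 [ 369.6 -229.   117.4] F [-9.5 -0.6 11.8] op 0.196
1.0 t55.2 [ 373.7 -213.4  117.3] F [-17.    2.8  18.2] op 0.195
0.8 t55.6 [ 383.3 -199.1  116.9] F [-10.9   4.7  13.1] op 0.199
0.6 t56.0 [ 396.  -188.5  117. ] F [-5.4  1.1  8.4] op 0.192
0.4 t56.5 [ 409.1 -179.7  116.9] F [-4.9  0.9  8. ] op 0.190
0.2 t56.9 [ 424.4 -173.8  116.9] F [-3.9  0.4  4.4] op 0.197
0.0 t57.3 [ 440.1 -171.3  116.8] F [-3.3 -2.2  3.7] op 0.197
end t57.5 [ 441.5 -171.1  116.8] F [-7.5 -2.7  6.7] op 0.195
 t57.8 [ 441.5 -171.1  116.8] F [-7.2 -2.5  5.9] op 0.198
handle [ 529.5 -111.1   28.9   14.4] yaw 0.103 block [ 526.6 -110.   113.1   81.7] yaw 0.078 z 146.8 px [272. 187.]
handle [522.9 -44.1  29.2  15.3] yaw 0.108 block [521.7 -53.1 114.   97.4] yaw 0.153 z 146.7 px [332. 187.]
 t60.3 [ 511.5 -128.7  329. ] F [-0.3  0.6 -1.3] op 0.998
own [-0.90886642 15.67898704] 0.003854327289356946
own [-0.90367243 83.02235768] 0.009299318263213702
tip 0 [nan nan nan]
post [ 439.91531328 -171.81628763  142.6815297 ] lever 0.013941015781251391<stdin>:19: RuntimeWarning: Mean of empty slice.
  ret = um.true_divide(
```

View pics/w14_b.png

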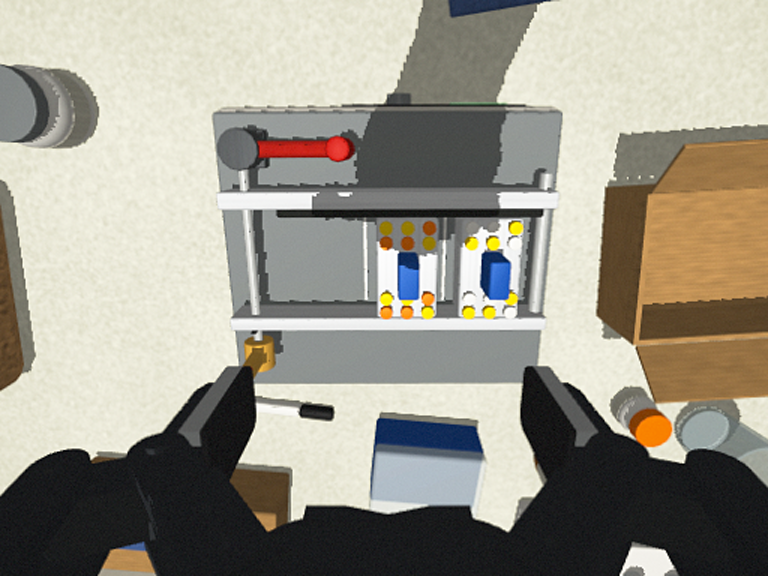

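```bash
python3 - <<'E'
from h import *
bot.move_to(sw(0,-115,300),down(SY+np.pi/2)); c=wrist('w15')
X=cloud(c); f=c['frame'].astype(int); red=(f[...,0]>130)&(f[...,1]<60)
v=X[red&(X[...,0]>570)&(X[...,2]>100)&(X[...,2]<165)]; print('tip',len(v),v.mean(0),'want',sw(80,-115,152))
bot.move_to([460,230,330],down(CY+np.pi/2)); c=wrist('w16'); print(blocks(c,5))
bot.goto_joints([-1.137,0.126,-0.04,1.405,0,1.571])
c=save('top9','top'); big('top9'); save('side9','side')
d=cv2.absdiff(cv2.imread('pics/top9.png'),cv2.imread('pics/top0.png')).max(2); cv2.imwrite('pics/diff.png',np.clip(d.astype(int)*3,0,255)); st()
E
python3 cart.py w16 | tail -4
```

```text
tip 74 [ 622.15839795 -233.35695208  152.10712638] want [ 622.97469181 -233.12983362  152.        ]
[]
 t65.5 [ 221.3 -476.1  231.1] F [-0.6  0.1  1. ] op 0.996
2 front n 5863 theta 2.349 yaw 0.1622 hinge u -69.8 zmax 121.0 v [-99. 140.]
2 back n 5932 theta 2.314 yaw 0.1616 hinge u 69.8 zmax 122.0 v [-98. 140.]
rim v [103.16789792 206.81199582] [-102.24111938 -100.06573257]
C [505.09634682 200.01178681] yaw 0.16190885784979644[ WARN:0@13.575] global loadsave.cpp:1063 imwrite_ Unsupported depth image for selected encoder is fallbacked to CV_8U.
```

View pics/top9_b.png

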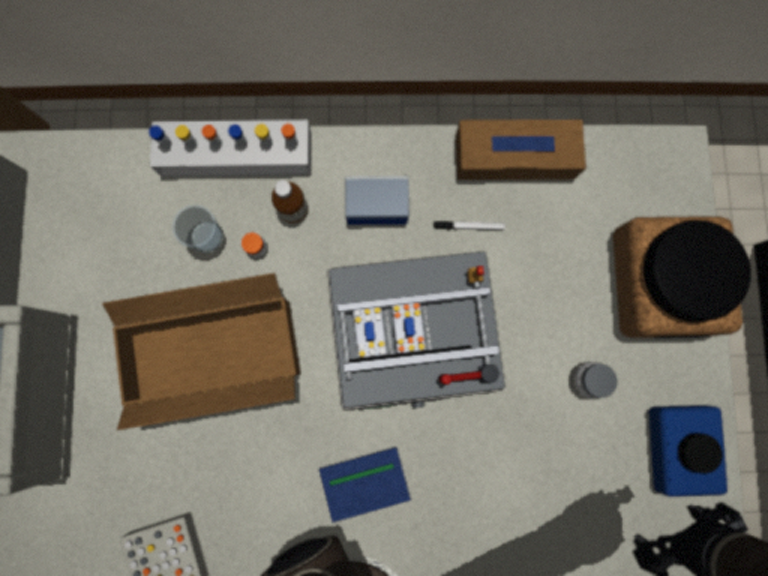

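View pics/diff.png

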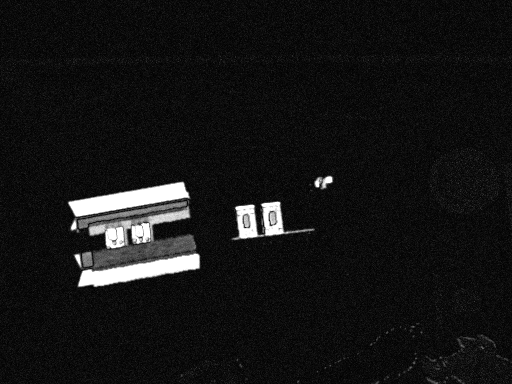

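The difference image shows changes only at the flaps, the blocks, the pad and the nut. The carton is empty and the bystanders haven't moved.

```bash
python3 - <<'E'
from h import *
bot.job_done(); st()
E
```

```text
the job is handed in; nothing more can be done
the job is handed in; nothing more can be done
```

The shaker is loaded and the job is handed in, at about 66 s of the 208 s allowed. I did it in the order asked: lever open, nut upright, both flaps out, blocks into the channel, lever closed. Only two blocks, block0 and block1, were in the carton.

**Last checks before handing in:**
- **Lever:** it reads about 0.01 rad, so it is closed.
- **Nut:** the wing tip is within 1 mm of straight up.
- **Flaps:** they are folded out to about 2.35 rad (front) and 2.31 rad (back).
- **Blocks:** both stand upright at the shaker's y of about 16 and 83 mm. They are square to the fence to within 0.01 rad and pushed against it by the clamp.
- **Rest of the bench:** the carton is empty. Comparing the first and last top views shows changes only at the carton, the blocks, the pad and the nut, so the bystanders did not move.

**One disagreement:** after I released block0 it measured about 5 mm nearer the fence and 2 mm off in y from where I set it. It may have been knocked. It was still upright and inside its place, so I left it, and closing the clamp lined both blocks up.

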